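# Clear the slab and bring the chisel to it

## Task

Wipe the four loose stone chips off the sandstone slab onto the bench with the scraper block, not with the fingers, and set the scraper back on the bench standing on its sole. Then draw the wooden-handled chisel up out of the tool block and finish holding it still in the gripper, slanted about 45 degrees with its edge lower than its handle, the edge over the middle of the slab and about 10 cm above the stone. The program ends while holding the chisel there; leave the other tools and things where they are.

Things in the scene. Friction and masses are not known exactly. Their poses are not given: they have to be found in the camera images.
- slab: square block of pale sandstone being carved, 200 x 200 x 50, fixed to the bench; origin under its centre, x and y parallel to its sides, z up
- slab_top (a point): centre of the slab's flat top face, 50 above the bench; axes as the slab
- chip0: loose pale stone chip, about 28 x 22 and 17 thick, lying on the slab's top at the start, within 50 of its centre each way; about 18 g; origin at the centre of its underside
- chip1: loose pale stone chip, about 25 x 24 and 14 thick, lying on the slab's top at the start, within 50 of its centre each way; about 18 g; origin at the centre of its underside
- chip2: loose pale stone chip, about 27 x 20 and 17 thick, lying on the slab's top at the start, within 50 of its centre each way; about 18 g; origin at the centre of its underside
- chip3: loose pale stone chip, about 24 x 22 and 14 thick, lying on the slab's top at the start, within 50 of its centre each way; about 18 g; origin at the centre of its underside
- scraper: wooden scraper block standing on its sole on the bench: foot 36 (x) x 150 (y) x 25 high with a steel sole strip, on it an upright grip bar 24 (x) x 110 (y) reaching from 25 to 63 above the sole; about 0.28 kg, loose; origin at the centre of the sole, z up
- block: dark wooden tool block, fixed, 220 (x) x 90 (y) x 90 high, with three sockets 70 deep (floor 20 above the bench) in a row along x at -72, 0 and 72; each holds one upright tool with about 1 play; origin under its centre; the block stands to one side of the slab and the scraper to the other, either way round
- chisel: wooden-handled mason's chisel standing edge down in one of the sockets: 188 long, blade 12 x 28 for the lowest 50, thin steel shank, brass collar from 88 to 96, round light-wood handle 28 across from 96 to 176 and a knob 35 across on top from 176 to 188; about 0.22 kg, loose; origin at the centre of its cutting edge (20 above the bench at the start), z points along the chisel from edge to handle
- chisel_edge (a point): centre of the chisel's cutting edge; axes as the chisel
- chisel_grip (a point): point on the chisel's axis in its handle, 148 from the edge (168 above the bench at the start); axes as the chisel
- punch: the all-steel punch: 145 long, round shank 13 across, foot 12 x 28; stands in one of the block's sockets; origin at its foot, z up along it; to be left alone
- rasp: a flat rasp with a black flat-sided grip 12 x 28 x 62 on top, 166 long; stands in one of the block's sockets; origin at its foot, z up along it; to be left alone
- mallet: turned wooden mallet standing on its head: head 92 across and 80 high, handle up to 190; origin under its centre; to be left alone
- hammer: hammer lying on the bench; origin under its middle; to be left alone
- mug: white mug, 80 across, 90 high; origin under its centre; to be left alone
- tape: grey tape-measure case, 70 x 34 x 62; origin under its centre; to be left alone
- brush: hand brush lying on the bench; origin under its middle; to be left alone
Not all that is in view belongs to the job. Of the things shaped like the scraper, the wooden one is meant.

How it is judged:
On the way, in this order (a step that is already met when the one before it is completed fails the run):
1. the scraper stands on (or just above) the slab, level, with chips still there (z of scraper in the frame of slab_top between -0.005 and 0.012 m and horizontal distance between scraper and slab_top below 0.14 m and angle between scraper's own z axis and vertical below 0.25 rad), for 0.2 s.
2. all four chips are off the slab, down on the bench (height (world z) of chip0 between -0.05 and 0.036 m and height (world z) of chip1 between -0.05 and 0.036 m and height (world z) of chip2 between -0.05 and 0.036 m and height (world z) of chip3 between -0.05 and 0.036 m), for 0.2 s.
3. the chisel is drawn fully out of its socket, in the gripper (z of chisel_edge in the frame of block above 0.095 m and contact force between chisel and the fingers above 2 N), for 0.2 s.
At the end, for the whole second after the job is handed in: Chips on the bench off the slab (origins below 36 mm); scraper released, on its sole on the bench (12 mm, 0.15 rad); chisel held still by the fingers alone, edge down, 30 to 60 degrees from vertical, edge within 60 mm of the slab's middle in plan and 30 to 180 mm above its top (all of step 2 and height (world z) of scraper between -0.01 and 0.012 m and angle between scraper's own z axis and vertical below 0.15 rad and linear speed of scraper below 0.02 m/s and contact force between scraper and the arm below 0.3 N and contact force between scraper and the fingers below 0.3 N and angle between chisel's own z axis and vertical between 0.52 and 1.05 rad and horizontal distance between chisel_edge and slab_top below 0.06 m and z of chisel_edge in the frame of slab_top between 0.03 and 0.18 m and linear speed of chisel below 0.03 m/s and contact force between chisel and the fingers above 2 N and contact force between chisel and slab below 0.1 N and contact force between chisel and block below 0.1 N and contact force between chisel and scraper below 0.1 N); the arm keeps its last pose, push and grip.
It fails at once if a chip still on the slab is touched by the fingers ((contact force between chip0 and the fingers above 1 N and height (world z) of chip0 above 0.045 m) or (contact force between chip1 and the fingers above 1 N and height (world z) of chip1 above 0.045 m) or (contact force between chip2 and the fingers above 1 N and height (world z) of chip2 above 0.045 m) or (contact force between chip3 and the fingers above 1 N and height (world z) of chip3 above 0.045 m)).
It fails at once if another tool or thing is shifted by more than 5 cm (distance of any of punch, rasp, mallet, hammer, mug, tape, brush from where it was at the start of the episode above 0.05 m).
It also fails if it takes over 72 s, if anything falls off the work surface, if the arm or the gripper's body presses on something with over 40 N, if the wrist force passes 120 N, or if a joint passes its speed limit or range.

## Robot

A 7-joint arm with a two-finger parallel gripper is mounted at the origin on the work surface. World frame = base frame: x ahead of the robot, y to its left, z up, the work surface at z = 0. Lengths are in m, angles in rad, forces in N, time in s.
With the tool pointing down it reaches from about 0.4 to 0.85 m from the base axis. Payload 10.4 kg.
Tool frame: the origin (TCP) lies between the finger pads; the fingertips stand 11 mm ahead of it and the grasp point (between the pads) lies 8 mm behind it (r.tcp_to_tips is the distance from the TCP to the fingertips, in m); z points along the fingers, y is the line along which they close (so a half turn about z gives the same grasp; the last joint's range is limited). The gripper opens to 87 mm and grips with 3 to 60 N. Pads are 19 mm wide; open, the fingers measure 117 mm over their backs; the gripper's body (75 mm by 190 mm) begins 51 mm behind the grasp point.
Start: joints at [-1.138, 0.332, -0.065, 1.46, 0.022, 1.35, -0.088], TCP at [0.275, 0.561, 0.234] pointing down, gripper open.
Joint ranges: [-2.6, 2.6], [-0.5, 2.12], [-1.47, 1.34], [0.16, 2.42], [-1.27, 4.41], [0.06, 2.06], [-2.6, 2.6]. Speed limits (rad/s): [2.22, 2.22, 2.79, 2.79, 3.14, 3.14, 3.14].

## Interface

Orientations are given as a unit quaternion [x, y, z, w].
In Python, from bench import r gives the robot as it stands. The module is installed in compiled form; this text tells all that it offers.
- The arm moves only by the shell command python3 -m crank 'ROWS' [FORCE]. ROWS is JSON, a list of rows, each an object of numbers: "claw": the closure, from -1 (fully open) to 1 (shut); "dx", "dy", "dz": the shift along the tool's x, y, z each as a share of 3 cm, from -1 to 1; "ax", "ay", "az": the turn, a rotation vector about the tool's x, y, z each as a share of 6 degrees, from -1 to 1. A call has 1 to 8 rows; each row shifts and turns the commanded pose from where the row before left it, along the tool's axes as they then stand; what a row does not reach is not made up. A row lasts 1/12 s, in which the tool goes at most 41.7 mm and 7.16 degrees, less where a joint would pass 70% of its speed; a pose out of reach is approached as far as the arm can. A call with a number of a shift or a turn outside -1 to 1 is refused whole. A call with a gripper value outside its range is refused whole. The fingers move at their own pace and stop on an object; FORCE is the grip in N (left out, the last holds). Time passes only in rows, so rows that do not move let the fingers close. It gives the time, the measured TCP pose, the force, the opening and the grip force at its end, in the units of the state.
- r.read_state(): the state, without advancing time (a new reading comes with each control period).
- r.camera(name): name is "side" or "top"; returns a dict with "color" (480x640x3 uint8, red, green, blue), "mtx" (3x3 intrinsics, pixels), "R" (3x3) and "t" (3): a world point X has camera coordinates R X + t. Camera axes: x right, y down, z forward; pixel columns grow to the right and rows downward; lengths in m; the calibration is good to about 2 mm. A picture is of the moment at which its call begins. There is no depth.
- r.close_job(): hands the job in; it is judged then, once.
The state is a dict: "time": time; "joint_positions": joint angles; "joint_vel": joint speeds; "joint_torque": joint torques, N m; "ee_pos": TCP position; "eef_rot": TCP orientation; "ft_force": force on the tool from outside, world axes, zero at the start; "torque": the same for the moment, N m; "width": finger opening in m; "grip_force": force on a finger pad.
Only numpy, scipy, OpenCV 4.12 (cv2) and the standard library are available. Lean on these libraries where they do the work, as an engineer would, in place of code of your own. Each camera call takes 0.05 s, during which the arm holds its last target. There are 200 camera calls.

## Working session

There is one attempt and no reset: what is moved stays moved. The work goes in short steps, Python scripts to look and compute and a shell command to move; the robot and the scene stay as the last step left them, time stands still between calls to the robot, and variables do not carry over. Pictures are saved under pics/ and viewed, at most 10 in all, crops included, and the job is handed in when it is done.

```bash
mkdir -p pics
cat > h.py <<'E'
import numpy as np, cv2
from bench import r
from scipy.spatial.transform import Rotation as Ro
def cam(n): 
    c=r.camera(n); return c
def ray(c,u,v):
    R=np.array(c["R"]);t=np.array(c["t"]);o=-R.T@t
    d=R.T@np.linalg.solve(np.array(c["mtx"]),[u,v,1.]);return o,d/np.linalg.norm(d)
def onz(c,u,v,z):
    o,d=ray(c,u,v);return o+d*(z-o[2])/d[2]
def proj(c,X):
    p=np.array(c["mtx"])@(np.array(c["R"])@np.array(X)+np.array(c["t"]));return p[:2]/p[2]
def tri(c1,p1,c2,p2):
    o1,d1=ray(c1,*p1);o2,d2=ray(c2,*p2)
    s=np.linalg.lstsq(np.c_[d1,-d2],o2-o1,rcond=None)[0]
    a=o1+s[0]*d1;b=o2+s[1]*d2;return (a+b)/2,np.linalg.norm(a-b)
E
python3 - <<'E'
from h import *
for n in("top","side"):
    c=cam(n);cv2.imwrite(f"pics/{n}0.png",c["color"][:,:,::-1]);o,_=ray(c,320,240);print(n,o.round(3),np.array(c["R"]).round(3).tolist(),np.array(c["mtx"]).tolist())
s=r.read_state();print(s["ee_pos"],s["eef_rot"],s["time"])
E
```

```text
top [ 0.346 -0.068  1.131] [[-0.017, -1.0, -0.021], [-0.983, 0.02, -0.18], [0.18, 0.018, -0.983]] [[440.887645634989, 0.0, 315.9055157018825], [0.0, 440.887645634989, 238.20029404159266], [0.0, 0.0, 1.0]]
side [ 0.148 -0.691  0.951] [[0.821, -0.571, -0.019], [-0.44, -0.61, -0.659], [0.365, 0.549, -0.752]] [[491.21083047895223, 0.0, 309.6827901294359], [0.0, 491.21083047895223, 236.28824121630396], [0.0, 0.0, 1.0]]
[0.27499588 0.56089389 0.23286436] [ 2.25934872e-01  9.74142218e-01 -6.04019897e-04 -9.32785084e-05] 0.1
```

View pics/top0.png

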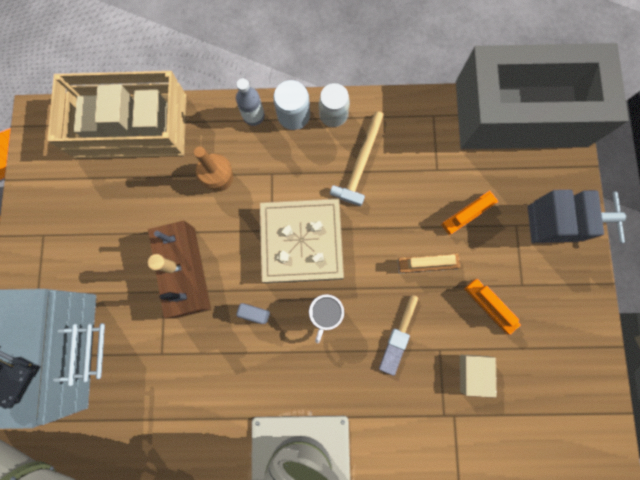

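View pics/side0.png

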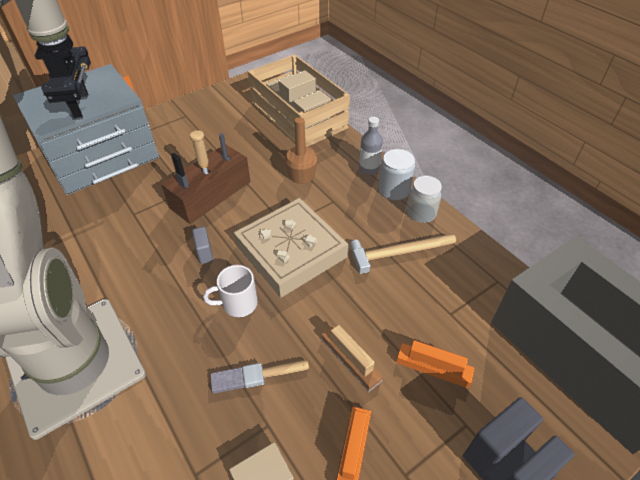

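Scraper-like things in the top view: the wooden block at (430,262), and orange ones at (470,212) and (493,306). I choose the wooden one. The tools in the block are at (163,237), (157,263) and (172,296). The light-wood handle with the knob at (157,263), middle socket, is the chisel. The slab is at (301,241), with the mug at (326,312) and the tape at (253,314) near it.

Run:
```python
from h import *
t=cv2.imread("pics/top0.png");s=cv2.imread("pics/side0.png")
M=np.zeros((600,800,3),np.uint8)
def put(img,x,y,w,h,k,X,Y):
    M[Y:Y+h*k,X:X+w*k]=cv2.resize(img[y:y+h,x:x+w],None,fx=k,fy=k,interpolation=cv2.INTER_CUBIC)
put(t,390,240,80,40,5,0,0)      # top scraper
put(t,140,215,75,110,4,400+50,0)     # top block
put(s,315,315,75,85,4,0,210)     # side scraper
s2=s;M[560:,:]=0
put(s,155,120,100,105,4,400-50,0+0) if 0 else None
M[440:600,310:510]=0
put(s,155,120,100,105,3,305,250) if 0 else None
cv2.imwrite("pics/crop1.png",M)
# masks
for n,im in(("top",t),("side",s)):
    hsv=cv2.cvtColor(im,cv2.COLOR_BGR2HSV)
    print(n,[hsv[y,x].tolist() for x,y in ([(430,262),(157,263),(270,270),(315,225),(190,290)] if n=="top" else [(350,345),(198,145),(260,240),(311,240),(200,200)])])
```

```text
top [[23, 90, 241], [22, 91, 238], [22, 58, 224], [26, 21, 239], [12, 131, 109]]
side [[18, 94, 227], [17, 97, 191], [17, 60, 186], [22, 35, 228], [10, 123, 102]]
```

View pics/crop1.png

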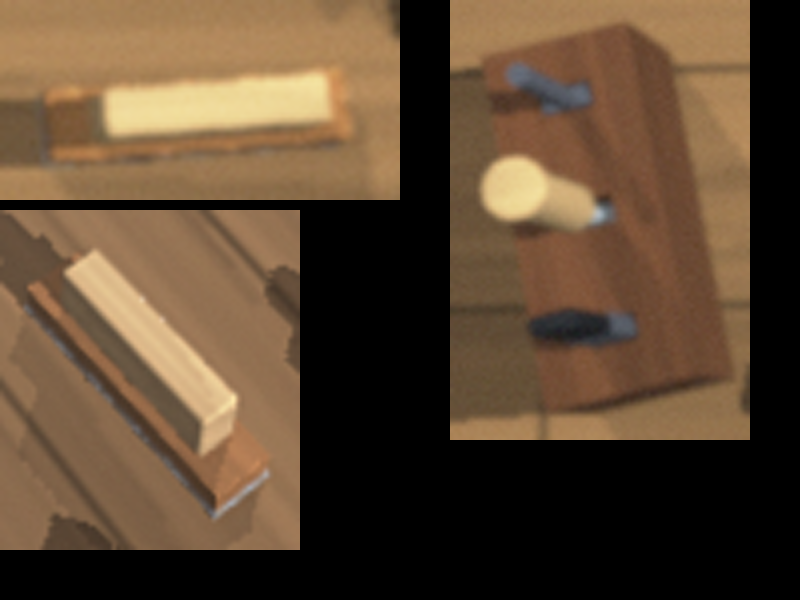

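The close crop confirms the wooden scraper: its bar top has corners at top-view (410.6,258.4), (455.8,254.4), (456.2,264.4) and (410.6,267.4). The chisel's knob is at (156.3,262).

```bash
python3 - <<'E'
from h import *
t=cam("top");s=cam("side")
T=[(103,92),(329,72),(331,122),(103,137)];S=[(97,250),(237,397),(203,417),(64,271)]
P=[]
for a,b in zip(T,S):
    p,e=tri(t,(390+a[0]/5,240+a[1]/5),s,(315+b[0]/4,315+(b[1]-210)/4));P.append(p);print("bar",p.round(4),round(e,4))
P=np.array(P);print(P.mean(0).round(4))
d=P[0]+P[3]-P[1]-P[2];print("bar y-axis angle",np.degrees(np.arctan2(-d[0],d[1])))
Q=np.array([onz(t,390+a[0]/5,240+a[1]/5,.063) for a in T]);print(Q.mean(0)); 
# masks
for n,c in(("top",t),("side",s)):
    h=cv2.cvtColor(c["color"],cv2.COLOR_RGB2HSV)
    for nm,lo,hi,roi in (("knob",(12,70,170),(28,130,255),(140,240,180,285) if n=="top" else (185,125,212,172)),
                     ("slab",(8,20,130),(32,75,255),(245,185,360,300) if n=="top" else (225,190,360,300))):
        m=cv2.inRange(h,lo,hi);k=np.zeros_like(m);x0,y0,x1,y1=roi;k[y0:y1,x0:x1]=m[y0:y1,x0:x1]
        cs=max(cv2.findContours(k,0,2)[0],key=cv2.contourArea)
        ap=cv2.approxPolyDP(cv2.convexHull(cs),4,True)[:,0];print(n,nm,cv2.contourArea(cs),ap.tolist())
E
python3 - <<'E'
import cv2,numpy as np
t=cv2.imread("pics/top0.png");s=cv2.imread("pics/side0.png")
M=np.zeros((480,800,3),np.uint8)
M[:440,:400]=cv2.resize(t[190:300,250:350],None,fx=4,fy=4,interpolation=cv2.INTER_CUBIC)
M[:,405:405+390]=cv2.resize(s[190:310,230:360-0][:, :130],None,fx=3,fy=4,interpolation=cv2.INTER_CUBIC)
cv2.imwrite("pics/crop2.png",M)
M=cv2.resize(s[120:225,155:255],None,fx=5,fy=5,interpolation=cv2.INTER_CUBIC);cv2.imwrite("pics/crop3.png",M)
E
```

```text
bar [ 0.4884 -0.2782  0.0615] 0.0018
bar [ 0.4939 -0.3861  0.0663] 0.0012
bar [ 0.4709 -0.3852  0.0691] 0.0024
bar [ 0.467  -0.2774  0.0601] 0.0029
[ 0.48   -0.3317  0.0642]
bar y-axis angle 2.496674923489318
[ 0.47952615 -0.33194883  0.063     ]
top knob 288.5 [[148, 260], [159, 254], [175, 268], [153, 269]]
top slab 6233.5 [[339, 199], [342, 278], [262, 281], [261, 203]]
side knob 257.5 [[196, 130], [203, 133], [205, 165], [190, 135]]
side slab 5924.5 [[299, 198], [347, 243], [347, 255], [280, 297], [234, 232]]
```

View pics/crop2.png

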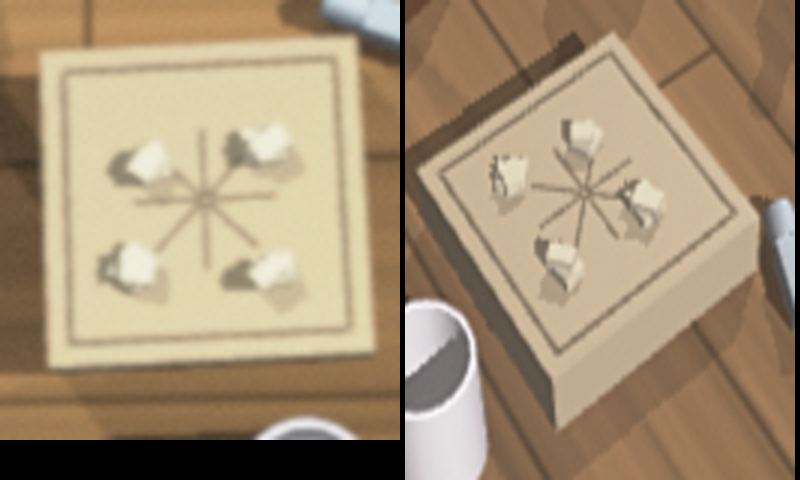

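View pics/crop3.png

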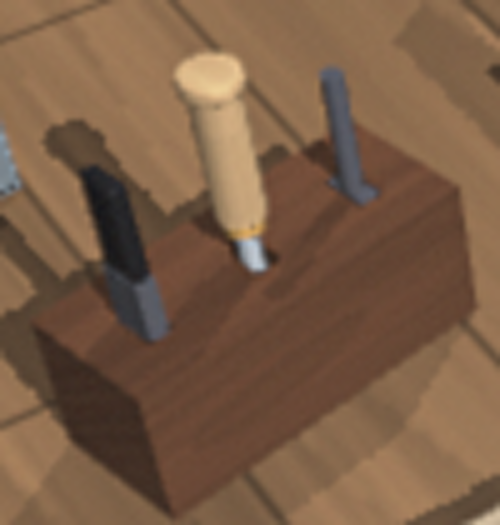

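Slab centre mark: top (301.2,240), side (290,238). Chips lie about 12 px around it. Chisel knob top: top (156.2,262), side (197,135).

Run:
```python
from h import *
t=cam("top");s=cam("side")
k,e=tri(t,(156.25,262),s,(197,135));print("knob",k.round(4),e)
k,e=tri(t,(140+(585-450)/4,215+207/4),s,(155+240/5,120+229/5));print("collar",k.round(4),e)
k,e=tri(t,(301.25,240),s,(290,238));print("slabc",k.round(4),e, onz(t,301.25,240,.05).round(4))
c=[onz(t,250+a/4,190+b/4,.05) for a,b in((40,50),(357,37),(375,350),(48,365))]
for x in c:print("slab corner",x.round(4))
for nm,a in(("chipTL",(145,165)),("TR",(265,147)),("BL",(135,268)),("BR",(272,272))): print(nm,onz(t,250+a[0]/4,190+a[1]/4,.058).round(3))
# block top corners crop1 
for a in((485,60),(627,23),(685,385),(545,410)): print("block",onz(t,140+(a[0]-450)/4,215+a[1]/4,.09).round(3))
for nm,p,z in(("mugrim",(326,312),.09),("tape",(253,314),.062),("hammerhead",(347,196),.02),("hammerend",(378,115),.02),("mallet",(215,172),.08),("brush",(400,335),.03),("or1",(470,212),.06),("or2",(493,306),.06),("jar",(334,105),.1)): print(nm,onz(t,*p,z).round(3))
s=r.read_state();print(Ro.from_quat(s["eef_rot"]).as_matrix().round(3))
```

```text
knob [0.472  0.2892 0.2069] 0.001600665694829527
collar [0.4702 0.2849 0.1121] 0.0038956080728938026
slabc [ 0.5408 -0.0118  0.0529] 0.0015080515826407224 [ 0.5406 -0.0114  0.05  ]
slab corner [0.6394 0.0923 0.05  ]
slab corner [ 0.6433 -0.1087  0.05  ]
slab corner [ 0.4451 -0.1145  0.05  ]
slab corner [0.4397 0.0862 0.05  ]
chipTL [0.562 0.025 0.058]
TR [ 0.572 -0.049  0.058]
BL [0.498 0.032 0.058]
BR [ 0.493 -0.052  0.058]
block [0.566 0.357 0.09 ]
block [0.587 0.271 0.09 ]
block [0.369 0.229 0.09 ]
block [0.356 0.311 0.09 ]
mugrim [ 0.362 -0.069  0.09 ]
tape [0.361 0.106 0.062]
hammerhead [ 0.66 -0.13  0.02]
hammerend [ 0.883 -0.22   0.02 ]
mallet [0.713 0.201 0.08 ]
brush [ 0.305 -0.248  0.03 ]
or1 [ 0.601 -0.431  0.06 ]
or2 [ 0.37  -0.467  0.06 ]
jar [ 0.875 -0.1    0.1  ]
[[-0.898  0.44  -0.   ]
 [ 0.44   0.898 -0.   ]
 [ 0.    -0.    -1.   ]]
```

```bash
cat >> h.py <<'E'
def go(p,yaw=None,R=None):
    """print shift (units 3cm) in tool axes after turning, and turn (units of 6deg) in tool axes, from the measured pose; yaw = heading of tool y, tool down"""
    s=r.read_state();A=Ro.from_quat(s["eef_rot"])
    if yaw is not None:
        a=np.radians(yaw);R=np.array([[-np.sin(a),np.cos(a),0],[np.cos(a),np.sin(a),0],[0,0,-1]])
    B=A if R is None else Ro.from_matrix(R)
    d=np.array(p)-s["ee_pos"]
    print("turn",(np.degrees((A.inv()*B).as_rotvec())/6).round(2),"then shift",(B.inv().apply(d)/.03).round(2),"or shift first",(A.inv().apply(d)/.03).round(2),"pos",np.round(s["ee_pos"],4),"w",s["width"],"f",np.round(s["ft_force"],1),"t",round(s["time"],2))
E
Z='{"claw":-1,"az":0.93,"dz":-0.12}'
python3 -m crank '[{"claw":-1,"az":0.93,"dz":-0.12},{"claw":-1,"az":0.93,"dz":-0.12},{"claw":-1,"az":0.93,"dz":-0.12},{"claw":-1,"az":0.93,"dz":-0.12},{"claw":-1,"az":0.93,"dz":-0.12},{"claw":-1,"az":0.93,"dz":-0.12},{"claw":-1,"az":0.93,"dz":-0.12},{"claw":-1,"az":0.93,"dz":-0.12}]' 40
python3 -m crank '[{"claw":-1,"az":0.93,"dz":-0.12},{"claw":-1,"az":0.93,"dz":-0.12},{"claw":-1,"az":0.93,"dz":-0.12},{"claw":-1}]'
python3 -c "
from h import *
go((.48,-.332,.2),2.5)"
```

```text
turn [-0.    0.   10.23] then shift [-30.04   5.53   1.11] or shift first [-19.24 -23.72   1.12] pos [0.2751 0.5611 0.2333] w 0.0868777762357864 f [ 0.2 -0.8  0.3] t 0.3invalid input at $[0]: expected keys claw, dx, dy, dz, ax, ay, az
invalid input at $[0]: expected keys claw, dx, dy, dz, ax, ay, az
```

```bash
python3 -m crank '[{"claw":-1,"dx":0,"dy":0,"dz":-0.12,"ax":0,"ay":0,"az":0.93},{"claw":-1,"dx":0,"dy":0,"dz":-0.12,"ax":0,"ay":0,"az":0.93},{"claw":-1,"dx":0,"dy":0,"dz":-0.12,"ax":0,"ay":0,"az":0.93},{"claw":-1,"dx":0,"dy":0,"dz":-0.12,"ax":0,"ay":0,"az":0.93},{"claw":-1,"dx":0,"dy":0,"dz":-0.12,"ax":0,"ay":0,"az":0.93},{"claw":-1,"dx":0,"dy":0,"dz":-0.12,"ax":0,"ay":0,"az":0.93},{"claw":-1,"dx":0,"dy":0,"dz":-0.12,"ax":0,"ay":0,"az":0.93},{"claw":-1,"dx":0,"dy":0,"dz":-0.12,"ax":0,"ay":0,"az":0.93}]' 40
python3 -m crank '[{"claw":-1,"dx":0,"dy":0,"dz":-0.12,"ax":0,"ay":0,"az":0.93},{"claw":-1,"dx":0,"dy":0,"dz":-0.12,"ax":0,"ay":0,"az":0.93},{"claw":-1,"dx":0,"dy":0,"dz":-0.12,"ax":0,"ay":0,"az":0.93},{"claw":-1,"dx":0,"dy":0,"dz":0,"ax":0,"ay":0,"az":0}]'
python3 -c "
from h import *
go((.48,-.332,.2),2.5)"
```

```text
time: 0.97
ee_pos: [0.2751, 0.5612, 0.2625]
eef_rot: [0.581, 0.814, -0.0, -0.0]
ft_force: [-0.8, -0.8, -0.5]
width: 0.087
grip_force: 0.0
time: 1.3
ee_pos: [0.2752, 0.5615, 0.2739]
eef_rot: [0.693, 0.721, 0.001, -0.0]
ft_force: [-0.2, 0.9, -0.4]
width: 0.0869
grip_force: 0.0
turn [ 0.   -0.01 -0.04] then shift [-30.05   5.52   2.46] or shift first [-30.03   5.66   2.44] pos [0.2752 0.5615 0.2739] w 0.08691413495100471 f [-0.2  0.9 -0.4] t 1.3
```

```bash
python3 -m crank '[{"claw":-1,"dx":-1,"dy":0.18,"dz":0,"ax":0,"ay":0,"az":0},{"claw":-1,"dx":-1,"dy":0.18,"dz":0,"ax":0,"ay":0,"az":0},{"claw":-1,"dx":-1,"dy":0.18,"dz":0,"ax":0,"ay":0,"az":0},{"claw":-1,"dx":-1,"dy":0.18,"dz":0,"ax":0,"ay":0,"az":0},{"claw":-1,"dx":-1,"dy":0.18,"dz":0,"ax":0,"ay":0,"az":0},{"claw":-1,"dx":-1,"dy":0.18,"dz":0,"ax":0,"ay":0,"az":0},{"claw":-1,"dx":-1,"dy":0.18,"dz":0,"ax":0,"ay":0,"az":0},{"claw":-1,"dx":-1,"dy":0.18,"dz":0,"ax":0,"ay":0,"az":0}]'
python3 -m crank '[{"claw":-1,"dx":-1,"dy":0.18,"dz":0,"ax":0,"ay":0,"az":0},{"claw":-1,"dx":-1,"dy":0.18,"dz":0,"ax":0,"ay":0,"az":0},{"claw":-1,"dx":-1,"dy":0.18,"dz":0,"ax":0,"ay":0,"az":0},{"claw":-1,"dx":-1,"dy":0.18,"dz":0,"ax":0,"ay":0,"az":0},{"claw":-1,"dx":-1,"dy":0.18,"dz":0,"ax":0,"ay":0,"az":0},{"claw":-1,"dx":-1,"dy":0.18,"dz":0,"ax":0,"ay":0,"az":0},{"claw":-1,"dx":-1,"dy":0.18,"dz":0,"ax":0,"ay":0,"az":0},{"claw":-1,"dx":-1,"dy":0.18,"dz":0,"ax":0,"ay":0,"az":0}]'
python3 -m crank '[{"claw":-1,"dx":-1,"dy":0.18,"dz":0,"ax":0,"ay":0,"az":0},{"claw":-1,"dx":-1,"dy":0.18,"dz":0,"ax":0,"ay":0,"az":0},{"claw":-1,"dx":-1,"dy":0.18,"dz":0,"ax":0,"ay":0,"az":0},{"claw":-1,"dx":-1,"dy":0.18,"dz":0,"ax":0,"ay":0,"az":0},{"claw":-1,"dx":-1,"dy":0.18,"dz":0,"ax":0,"ay":0,"az":0},{"claw":-1,"dx":-1,"dy":0.18,"dz":0,"ax":0,"ay":0,"az":0},{"claw":-1,"dx":-1,"dy":0.18,"dz":0,"ax":0,"ay":0,"az":0},{"claw":-1,"dx":-1,"dy":0.18,"dz":0,"ax":0,"ay":0,"az":0}]'
python3 -c "
from h import *
go((.48,-.332,.14),2.5)"
```

```text
time: 1.97
ee_pos: [0.3288, 0.3218, 0.273]
eef_rot: [0.69, 0.724, 0.0, -0.0]
ft_force: [0.5, 0.6, 0.5]
width: 0.0866
grip_force: 0.0
time: 2.63
ee_pos: [0.3824, 0.0839, 0.2731]
eef_rot: [0.69, 0.724, 0.0, -0.0]
ft_force: [0.6, -0.3, 0.3]
width: 0.087
grip_force: 0.0
time: 3.3
ee_pos: [0.4359, -0.1541, 0.2732]
eef_rot: [0.69, 0.724, 0.0, 0.0]
ft_force: [0.7, 1.0, -0.2]
width: 0.0871
grip_force: 0.0
turn [ 0.01 -0.    0.04] then shift [-5.99  1.21  4.44] or shift first [-5.99  1.18  4.44] pos [ 0.4359 -0.1541  0.2732] w 0.08705825530777896 f [ 0.7  1.  -0.2] t 3.3
```

```bash
python3 -m crank '[{"claw":-1,"dx":-1,"dy":0.2,"dz":0.2,"ax":0,"ay":0,"az":0},{"claw":-1,"dx":-1,"dy":0.2,"dz":0.4,"ax":0,"ay":0,"az":0},{"claw":-1,"dx":-1,"dy":0.2,"dz":0.5,"ax":0,"ay":0,"az":0},{"claw":-1,"dx":-1,"dy":0.2,"dz":0.6,"ax":0,"ay":0,"az":0},{"claw":-1,"dx":-1,"dy":0.2,"dz":0.7,"ax":0,"ay":0,"az":0},{"claw":-1,"dx":-1,"dy":0.2,"dz":0.7,"ax":0,"ay":0,"az":0},{"claw":-1,"dx":0,"dy":0,"dz":0.7,"ax":0,"ay":0,"az":0},{"claw":-1,"dx":0,"dy":0,"dz":0.6,"ax":0,"ay":0,"az":0}]'
python3 -m crank '[{"claw":-1,"dx":0,"dy":0,"dz":0,"ax":0,"ay":0,"az":0}]'
python3 -c "
from h import *
go((.48,-.332,.045),2.5)
a=cam('top')['color'][200:320,360:520,::-1];b=cam('side')['color'][270:420,280:440,::-1]
M=np.zeros((450,800,3),np.uint8);M[:300,:400]=cv2.resize(a,(400,300));M[:375,400:]=cv2.resize(b,(400,375));cv2.imwrite('pics/c4.png',M)"
```

```text
time: 3.97
ee_pos: [0.4782, -0.3333, 0.1389]
eef_rot: [0.692, 0.722, -0.001, -0.001]
ft_force: [-0.4, 0.8, 0.6]
width: 0.0871
grip_force: 0.0
time: 4.05
ee_pos: [0.4779, -0.3303, 0.1373]
eef_rot: [0.691, 0.723, -0.001, -0.003]
ft_force: [0.0, 0.4, -0.8]
width: 0.0873
grip_force: 0.0
turn [-0.05 -0.02  0.02] then shift [-0.06  0.07  3.08] or shift first [-0.07  0.09  3.08] pos [ 0.4779 -0.3303  0.1373] w 0.08729469856637509 f [ 0.   0.4 -0.8] t 4.05
```

View pics/c4.png

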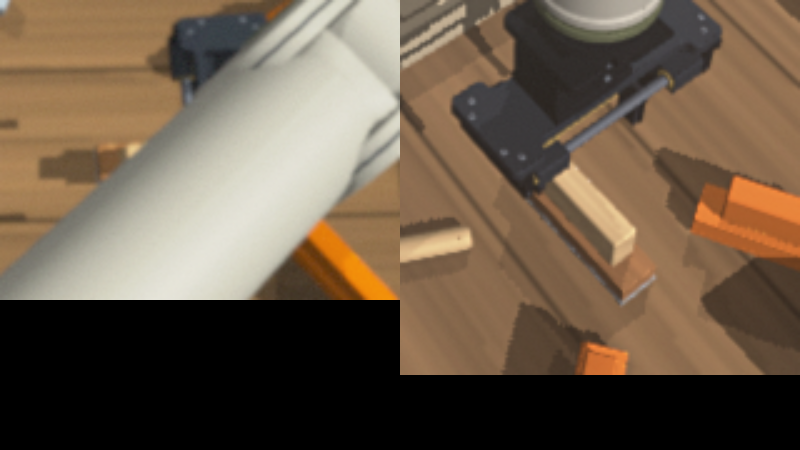

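The gripper straddles the wooden bar (side-view crop, around (570,190)), clear of the orange blocks. Descending and closing.

```bash
python3 -m crank '[{"claw":-1,"dx":0,"dy":0.07,"dz":0.6,"ax":-0.05,"ay":0,"az":0},{"claw":-1,"dx":0,"dy":0,"dz":0.6,"ax":0,"ay":0,"az":0},{"claw":-1,"dx":0,"dy":0,"dz":0.6,"ax":0,"ay":0,"az":0},{"claw":-1,"dx":0,"dy":0,"dz":0.6,"ax":0,"ay":0,"az":0},{"claw":-1,"dx":0,"dy":0,"dz":0.4,"ax":0,"ay":0,"az":0},{"claw":-1,"dx":0,"dy":0,"dz":0.3,"ax":0,"ay":0,"az":0},{"claw":1,"dx":0,"dy":0,"dz":0,"ax":0,"ay":0,"az":0},{"claw":1,"dx":0,"dy":0,"dz":0,"ax":0,"ay":0,"az":0}]' 40
python3 -m crank '[{"claw":1,"dx":0,"dy":0,"dz":0,"ax":0,"ay":0,"az":0},{"claw":1,"dx":0,"dy":0,"dz":0,"ax":0,"ay":0,"az":0},{"claw":1,"dx":0,"dy":0,"dz":0,"ax":0,"ay":0,"az":0},{"claw":1,"dx":0,"dy":0,"dz":0,"ax":0,"ay":0,"az":0},{"claw":1,"dx":0,"dy":0,"dz":0,"ax":0,"ay":0,"az":0},{"claw":1,"dx":0,"dy":0,"dz":0,"ax":0,"ay":0,"az":0}]'
python3 -c "
from h import *
go((.45,-.011,.145),1.6)"
```

```text
time: 4.82
ee_pos: [0.4828, -0.3306, 0.0489]
eef_rot: [0.691, 0.723, 0.002, 0.002]
ft_force: [-0.4, 0.4, 0.5]
width: 0.0801
grip_force: 0.0
time: 5.32
ee_pos: [0.4824, -0.3306, 0.0482]
eef_rot: [0.691, 0.722, 0.002, 0.002]
ft_force: [-0.1, -0.0, 0.6]
width: 0.0418
grip_force: 0.0
turn [ 0.05 -0.    0.15] then shift [10.68 -0.78 -3.23] or shift first [10.69 -0.6  -3.23] pos [ 0.4824 -0.3306  0.0482] w 0.04180543939204476 f [-0.1 -0.   0.6] t 5.32
```

```bash
python3 -m crank '[{"claw":1,"dx":0,"dy":0,"dz":0,"ax":0,"ay":0,"az":0},{"claw":1,"dx":0,"dy":0,"dz":0,"ax":0,"ay":0,"az":0},{"claw":1,"dx":0,"dy":0,"dz":0,"ax":0,"ay":0,"az":0},{"claw":1,"dx":0,"dy":0,"dz":0,"ax":0,"ay":0,"az":0},{"claw":1,"dx":0,"dy":0,"dz":0,"ax":0,"ay":0,"az":0},{"claw":1,"dx":0,"dy":0,"dz":0,"ax":0,"ay":0,"az":0}]' 40
python3 -m crank '[{"claw":1,"dx":0,"dy":0,"dz":-0.2,"ax":0,"ay":0,"az":0},{"claw":1,"dx":0,"dy":0,"dz":-0.5,"ax":0,"ay":0,"az":0},{"claw":1,"dx":0,"dy":0,"dz":-0.6,"ax":0,"ay":0,"az":0.1},{"claw":1,"dx":0,"dy":0,"dz":-0.6,"ax":0,"ay":0,"az":0},{"claw":1,"dx":0,"dy":0,"dz":-0.6,"ax":0,"ay":0,"az":0},{"claw":1,"dx":0,"dy":0,"dz":-0.6,"ax":0,"ay":0,"az":0},{"claw":1,"dx":0,"dy":0,"dz":-0.2,"ax":0,"ay":0,"az":0},{"claw":1,"dx":0,"dy":0,"dz":0,"ax":0,"ay":0,"az":0}]'
python3 -c "
from h import *
go((.45,-.011,.145),1.6)"
```

```text
time: 5.82
ee_pos: [0.4821, -0.3305, 0.048]
eef_rot: [0.692, 0.722, 0.002, 0.002]
ft_force: [-1.2, -0.1, -1.6]
width: 0.0236
grip_force: 39.8
time: 6.48
ee_pos: [0.4827, -0.3312, 0.1493]
eef_rot: [0.695, 0.719, 0.003, 0.003]
ft_force: [0.5, -0.2, -2.5]
width: 0.0237
grip_force: 39.8
turn [0.08 0.01 0.05] then shift [10.7  -0.79  0.14] or shift first [10.7  -0.74  0.12] pos [ 0.4827 -0.3312  0.1493] w 0.023728384829996403 f [ 0.5 -0.2 -2.5] t 6.48
```

```bash
python3 -m crank '[{"claw":1,"dx":0.5,"dy":-0.07,"dz":0,"ax":0.04,"ay":0,"az":0.05},{"claw":1,"dx":1,"dy":-0.07,"dz":0,"ax":0.04,"ay":0,"az":0},{"claw":1,"dx":1,"dy":-0.07,"dz":0,"ax":0,"ay":0,"az":0},{"claw":1,"dx":1,"dy":-0.07,"dz":0,"ax":0,"ay":0,"az":0},{"claw":1,"dx":1,"dy":-0.07,"dz":0,"ax":0,"ay":0,"az":0},{"claw":1,"dx":1,"dy":-0.07,"dz":0,"ax":0,"ay":0,"az":0},{"claw":1,"dx":1,"dy":-0.07,"dz":0,"ax":0,"ay":0,"az":0},{"claw":1,"dx":1,"dy":-0.07,"dz":0,"ax":0,"ay":0,"az":0}]'
python3 -m crank '[{"claw":1,"dx":1,"dy":-0.07,"dz":0,"ax":0,"ay":0,"az":0},{"claw":1,"dx":1,"dy":-0.07,"dz":0,"ax":0,"ay":0,"az":0},{"claw":1,"dx":0.7,"dy":-0.07,"dz":0,"ax":0,"ay":0,"az":0},{"claw":1,"dx":0.5,"dy":-0.02,"dz":0,"ax":0,"ay":0,"az":0},{"claw":1,"dx":0,"dy":0,"dz":0.3,"ax":0,"ay":0,"az":0},{"claw":1,"dx":0,"dy":0,"dz":0.5,"ax":0,"ay":0,"az":0},{"claw":1,"dx":0,"dy":0,"dz":0.3,"ax":0,"ay":0,"az":0},{"claw":1,"dx":0,"dy":0,"dz":0,"ax":0,"ay":0,"az":0}]'
python3 -c "
from h import *
go((.45,-.011,.100),1.6)
b=cam('side')['color'][160:310,200:400,::-1]
cv2.imwrite('pics/c5.png',cv2.resize(b,(800,600),interpolation=2))"
```

```text
time: 7.15
ee_pos: [0.4578, -0.1047, 0.1462]
eef_rot: [0.697, 0.717, -0.002, -0.002]
ft_force: [0.0, 1.1, -1.7]
width: 0.0237
grip_force: 39.8
time: 7.82
ee_pos: [0.4473, -0.0105, 0.1123]
eef_rot: [0.697, 0.717, -0.003, -0.002]
ft_force: [0.4, -0.1, -3.4]
width: 0.0234
grip_force: 39.8
turn [-0.06  0.01  0.  ] then shift [-0.02  0.09  0.41] or shift first [-0.02  0.09  0.41] pos [ 0.4473 -0.0105  0.1123] w 0.023448337624732946 f [ 0.4 -0.1 -3.4] t 7.82
```

View pics/c5.png

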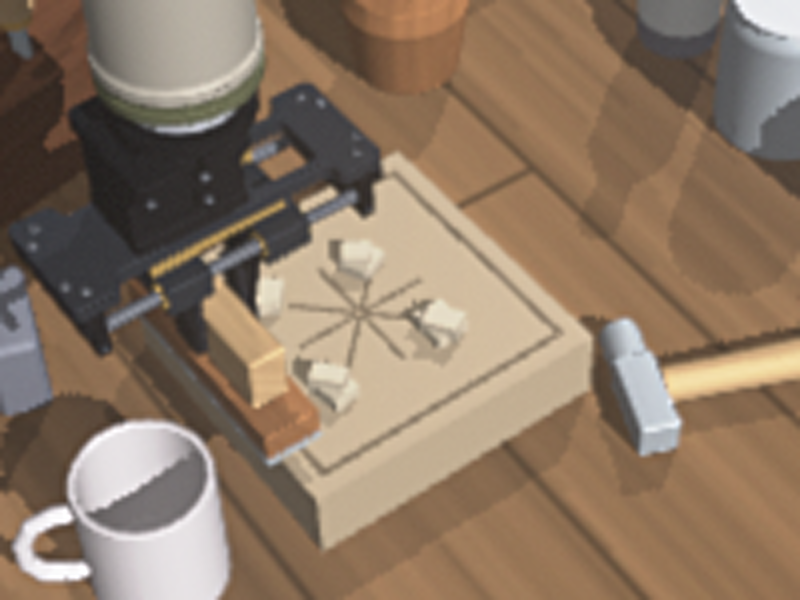

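```bash
python3 -m crank '[{"claw":1,"dx":-0.15,"dy":0.05,"dz":0.2,"ax":-0.05,"ay":0,"az":0},{"claw":1,"dx":0,"dy":0,"dz":0.18,"ax":0,"ay":0,"az":0},{"claw":1,"dx":0,"dy":0,"dz":0.05,"ax":0,"ay":0,"az":0},{"claw":1,"dx":0,"dy":0,"dz":0,"ax":0,"ay":0,"az":0},{"claw":1,"dx":0,"dy":0,"dz":0,"ax":0,"ay":0,"az":0},{"claw":1,"dx":0,"dy":0,"dz":0,"ax":0,"ay":0,"az":0},{"claw":1,"dx":0,"dy":0,"dz":0,"ax":0,"ay":0,"az":0}]'
python3 -c "
from h import *
go((.655,-.011,.099),1.6)"
```

```text
time: 8.45
ee_pos: [0.4508, -0.0147, 0.1015]
eef_rot: [0.697, 0.717, 0.001, 0.001]
ft_force: [0.4, 0.6, -2.4]
width: 0.0237
grip_force: 39.8
turn [ 0.02 -0.    0.  ] then shift [-0.07  6.81  0.08] or shift first [-0.07  6.81  0.1 ] pos [ 0.4508 -0.0147  0.1015] w 0.02374909327004134 f [ 0.4  0.6 -2.4] t 8.45
```

```bash
python3 -m crank '[{"claw":1,"dx":0,"dy":0.2,"dz":0.07,"ax":0,"ay":0,"az":0},{"claw":1,"dx":0,"dy":0.35,"dz":0,"ax":0,"ay":0,"az":0},{"claw":1,"dx":0,"dy":0.4,"dz":0,"ax":0,"ay":0,"az":0},{"claw":1,"dx":0,"dy":0.4,"dz":0,"ax":0,"ay":0,"az":0},{"claw":1,"dx":0,"dy":0.4,"dz":0,"ax":0,"ay":0,"az":0},{"claw":1,"dx":0,"dy":0.4,"dz":0,"ax":0,"ay":0,"az":0},{"claw":1,"dx":0,"dy":0.4,"dz":0,"ax":0,"ay":0,"az":0},{"claw":1,"dx":0,"dy":0.4,"dz":0,"ax":0,"ay":0,"az":0}]'
python3 -m crank '[{"claw":1,"dx":0,"dy":0.4,"dz":0,"ax":0,"ay":0,"az":0},{"claw":1,"dx":0,"dy":0.4,"dz":0,"ax":0,"ay":0,"az":0},{"claw":1,"dx":0,"dy":0.4,"dz":0,"ax":0,"ay":0,"az":0},{"claw":1,"dx":0,"dy":0.4,"dz":0,"ax":0,"ay":0,"az":0},{"claw":1,"dx":0,"dy":0.4,"dz":0,"ax":0,"ay":0,"az":0},{"claw":1,"dx":0,"dy":0.4,"dz":0,"ax":0,"ay":0,"az":0},{"claw":1,"dx":0,"dy":0.4,"dz":0,"ax":0,"ay":0,"az":0},{"claw":1,"dx":0,"dy":0.4,"dz":0,"ax":0,"ay":0,"az":0}]'
python3 -m crank '[{"claw":1,"dx":0,"dy":0.4,"dz":0,"ax":0,"ay":0,"az":0},{"claw":1,"dx":0,"dy":0.4,"dz":0,"ax":0,"ay":0,"az":0},{"claw":1,"dx":0,"dy":0.3,"dz":0,"ax":0,"ay":0,"az":0},{"claw":1,"dx":0,"dy":0,"dz":0,"ax":0,"ay":0,"az":0},{"claw":1,"dx":0,"dy":0,"dz":0,"ax":0,"ay":0,"az":0},{"claw":1,"dx":0,"dy":0,"dz":0,"ax":0,"ay":0,"az":0}]'
python3 -c "
from h import *
go((.48,-.25,.15),1.6)
a=cam('top')['color'][130:310,220:400,::-1];b=cam('side')['color'][150:310,220:400,::-1]
M=np.zeros((400,800,3),np.uint8);M[:,:400]=cv2.resize(a,(400,400),interpolation=2);M[:,400:]=cv2.resize(b,(400,400),interpolation=2);cv2.imwrite('pics/c6.png',M)"
```

```text
time: 9.12
ee_pos: [0.5396, -0.012, 0.0993]
eef_rot: [0.697, 0.717, 0.001, 0.001]
ft_force: [-0.3, -0.3, -2.8]
width: 0.0237
grip_force: 39.8
time: 9.78
ee_pos: [0.6356, -0.0092, 0.0994]
eef_rot: [0.697, 0.717, 0.001, 0.0]
ft_force: [-0.3, -0.4, -3.1]
width: 0.0237
grip_force: 39.8
time: 10.28
ee_pos: [0.6675, -0.0088, 0.0994]
eef_rot: [0.697, 0.717, 0.001, 0.0]
ft_force: [-1.0, -1.8, -3.2]
width: 0.0238
grip_force: 39.8
turn [ 0.01 -0.    0.  ] then shift [-7.86 -6.47 -1.69] or shift first [-7.86 -6.47 -1.69] pos [ 0.6675 -0.0088  0.0994] w 0.02383372706982358 f [-1.  -1.8 -3.2] t 10.28
```

View pics/c6.png

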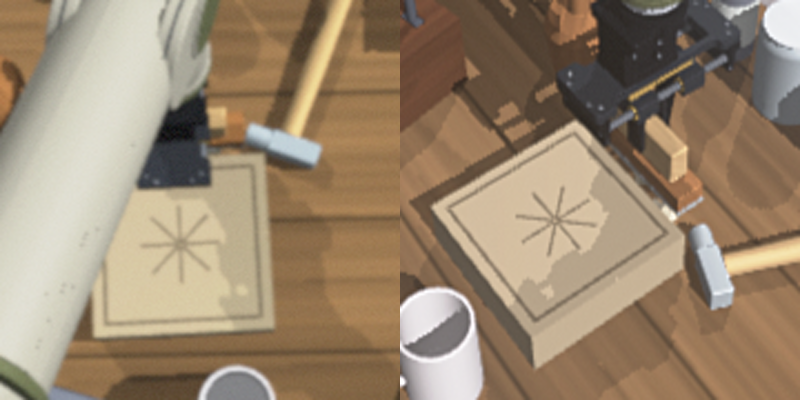

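The slab top is clear. One pale spot is at the far edge by the sole, around (668,212) in the crop. Lifting straight up so nothing is dragged back.

```bash
python3 -m crank '[{"claw":1,"dx":0,"dy":0.1,"dz":-0.4,"ax":0,"ay":0,"az":0},{"claw":1,"dx":0,"dy":0,"dz":-0.7,"ax":0,"ay":0,"az":0},{"claw":1,"dx":0,"dy":0,"dz":-0.7,"ax":0,"ay":0,"az":0},{"claw":1,"dx":-0.6,"dy":-0.5,"dz":0,"ax":0,"ay":0,"az":0},{"claw":1,"dx":-0.8,"dy":-0.66,"dz":0,"ax":0,"ay":0,"az":0},{"claw":1,"dx":-0.8,"dy":-0.66,"dz":0,"ax":0,"ay":0,"az":0},{"claw":1,"dx":-0.8,"dy":-0.66,"dz":0,"ax":0,"ay":0,"az":0},{"claw":1,"dx":-0.8,"dy":-0.66,"dz":0,"ax":0,"ay":0,"az":0}]'
python3 -m crank '[{"claw":1,"dx":-0.8,"dy":-0.66,"dz":0,"ax":0,"ay":0,"az":0},{"claw":1,"dx":-0.8,"dy":-0.66,"dz":0,"ax":0,"ay":0,"az":0},{"claw":1,"dx":-0.8,"dy":-0.66,"dz":0,"ax":0,"ay":0,"az":0},{"claw":1,"dx":-0.8,"dy":-0.4,"dz":0,"ax":0,"ay":0,"az":0},{"claw":1,"dx":-0.8,"dy":0,"dz":0,"ax":0,"ay":0,"az":0}]'
python3 -c "
from h import *
go((.482,-.33,.055),1.6)
a=cam('top')['color'][130:310,220:400,::-1];b=cam('side')['color'][150:310,220:400,::-1]
M=np.zeros((400,800,3),np.uint8);M[:,:400]=cv2.resize(a,(400,400),interpolation=2);M[:,400:]=cv2.resize(b,(400,400),interpolation=2);cv2.imwrite('pics/c7.png',M)"
```

```text
time: 11.05
ee_pos: [0.5791, -0.1263, 0.1545]
eef_rot: [0.697, 0.717, 0.001, 0.001]
ft_force: [-0.4, -0.7, -2.5]
width: 0.0241
grip_force: 39.8
time: 11.47
ee_pos: [0.5095, -0.249, 0.1545]
eef_rot: [0.698, 0.716, 0.002, 0.0]
ft_force: [0.8, -0.3, -2.6]
width: 0.0233
grip_force: 39.8
turn [ 0.03 -0.02 -0.02] then shift [-2.67 -0.99  3.32] or shift first [-2.68 -1.    3.31] pos [ 0.5095 -0.249   0.1545] w 0.023278269259489136 f [ 0.8 -0.3 -2.6] t 11.47
```

View pics/c7.png

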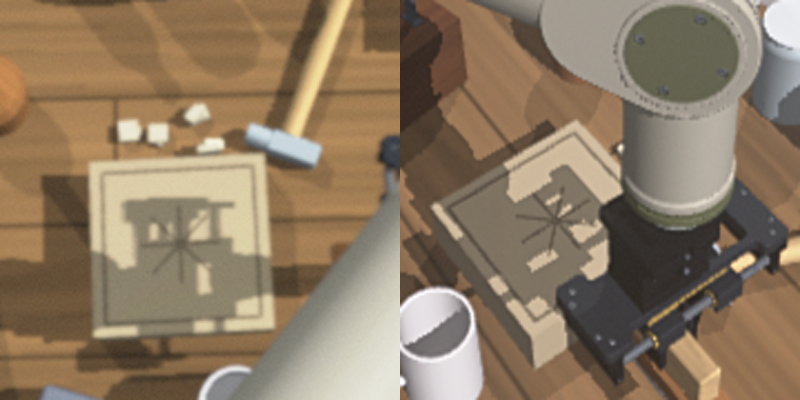

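All four chips lie beyond the slab's far edge, in the top crop at (129,130), (157,133), (197,114) and (210,146). The last one is close to the slab, so I'll check it from the side later. Setting the scraper back now.

```bash
python3 -m crank '[{"claw":1,"dx":-0.8,"dy":-0.3,"dz":0.2,"ax":0,"ay":0,"az":0},{"claw":1,"dx":-0.8,"dy":-0.3,"dz":0.4,"ax":0,"ay":0,"az":0},{"claw":1,"dx":-0.7,"dy":-0.3,"dz":0.5,"ax":0,"ay":0,"az":0},{"claw":1,"dx":-0.4,"dy":-0.1,"dz":0.5,"ax":0,"ay":0,"az":0},{"claw":1,"dx":0,"dy":0,"dz":0.5,"ax":0,"ay":0,"az":0},{"claw":1,"dx":0,"dy":0,"dz":0.5,"ax":0,"ay":0,"az":0},{"claw":1,"dx":0,"dy":0,"dz":0.4,"ax":0,"ay":0,"az":0},{"claw":1,"dx":0,"dy":0,"dz":0.2,"ax":0,"ay":0,"az":0}]'
python3 -m crank '[{"claw":1,"dx":0,"dy":0,"dz":0,"ax":0,"ay":0,"az":0}]'
python3 -c "
from h import *
go((.482,-.33,.048),1.6)"
```

```text
time: 12.23
ee_pos: [0.4845, -0.3281, 0.0562]
eef_rot: [0.697, 0.717, 0.001, 0.0]
ft_force: [-0.3, -0.1, -2.8]
width: 0.0236
grip_force: 39.8
time: 12.32
ee_pos: [0.4843, -0.3281, 0.0564]
eef_rot: [0.697, 0.717, 0.001, -0.0]
ft_force: [-0.0, 0.5, -3.1]
width: 0.0234
grip_force: 39.8
turn [ 0.01 -0.01  0.01] then shift [-0.06 -0.08  0.28] or shift first [-0.06 -0.08  0.28] pos [ 0.4843 -0.3281  0.0564] w 0.023407859042736616 f [-0.   0.5 -3.1] t 12.32
```

```bash
python3 -m crank '[{"claw":1,"dx":0,"dy":0,"dz":0.15,"ax":0,"ay":0,"az":0},{"claw":1,"dx":0,"dy":0,"dz":0.11,"ax":0,"ay":0,"az":0},{"claw":1,"dx":0,"dy":0,"dz":0.02,"ax":0,"ay":0,"az":0},{"claw":1,"dx":0,"dy":0,"dz":0,"ax":0,"ay":0,"az":0}]'
python3 -m crank '[{"claw":-1,"dx":0,"dy":0,"dz":0,"ax":0,"ay":0,"az":0},{"claw":-1,"dx":0,"dy":0,"dz":0,"ax":0,"ay":0,"az":0},{"claw":-1,"dx":0,"dy":0,"dz":0,"ax":0,"ay":0,"az":0},{"claw":-1,"dx":0,"dy":0,"dz":0,"ax":0,"ay":0,"az":0},{"claw":-1,"dx":0,"dy":0,"dz":0,"ax":0,"ay":0,"az":0},{"claw":-1,"dx":0,"dy":0,"dz":0,"ax":0,"ay":0,"az":0},{"claw":-1,"dx":0,"dy":0,"dz":-0.3,"ax":0,"ay":0,"az":0},{"claw":-1,"dx":0,"dy":0,"dz":-0.7,"ax":0,"ay":0,"az":0}]'
python3 -m crank '[{"claw":-1,"dx":0,"dy":0,"dz":-1,"ax":0,"ay":0,"az":0},{"claw":-1,"dx":0,"dy":0,"dz":-1,"ax":0,"ay":0,"az":0},{"claw":-1,"dx":0,"dy":0,"dz":-1,"ax":0,"ay":0,"az":0},{"claw":-1,"dx":0,"dy":0,"dz":-1,"ax":0,"ay":0,"az":0},{"claw":-1,"dx":0,"dy":0,"dz":-1,"ax":0,"ay":0,"az":0},{"claw":-1,"dx":0,"dy":0,"dz":-1,"ax":0,"ay":0,"az":0}]'
python3 -c "
from h import *
go((.47,.29,.28),1.6)"
```

```text
time: 12.65
ee_pos: [0.4846, -0.329, 0.049]
eef_rot: [0.697, 0.717, 0.001, 0.001]
ft_force: [0.4, -0.8, -2.1]
width: 0.0237
grip_force: 39.8
time: 13.32
ee_pos: [0.4832, -0.3281, 0.0776]
eef_rot: [0.697, 0.717, 0.0, -0.001]
ft_force: [-0.0, -0.2, 0.3]
width: 0.069
grip_force: 0.0
time: 13.82
ee_pos: [0.4835, -0.3292, 0.261]
eef_rot: [0.697, 0.717, 0.001, 0.001]
ft_force: [-0.2, -0.2, -0.3]
width: 0.0865
grip_force: 0.0
turn [ 0.02 -0.   -0.01] then shift [20.64  0.13 -0.63] or shift first [20.64  0.12 -0.63] pos [ 0.4835 -0.3292  0.261 ] w 0.08649859608601376 f [-0.2 -0.2 -0.3] t 13.82
```

```bash
python3 -m crank '[{"claw":-1,"dx":0.8,"dy":0,"dz":-0.1,"ax":0,"ay":0,"az":0},{"claw":-1,"dx":1,"dy":0,"dz":-0.1,"ax":0,"ay":0,"az":0},{"claw":-1,"dx":1,"dy":0,"dz":-0.1,"ax":0,"ay":0,"az":0},{"claw":-1,"dx":1,"dy":0,"dz":-0.1,"ax":0,"ay":0,"az":0},{"claw":-1,"dx":1,"dy":0,"dz":-0.1,"ax":0,"ay":0,"az":0},{"claw":-1,"dx":1,"dy":0,"dz":-0.1,"ax":0,"ay":0,"az":0},{"claw":-1,"dx":1,"dy":0,"dz":-0.1,"ax":0,"ay":0,"az":0},{"claw":-1,"dx":1,"dy":0,"dz":-0.1,"ax":0,"ay":0,"az":0}]'
python3 -c "
from h import *
c=cam('top');s=cam('side')
cv2.imwrite('pics/t8.png',c['color'][:,:,::-1]);cv2.imwrite('pics/s8.png',s['color'][:,:,::-1])"
python3 -m crank '[{"claw":-1,"dx":1,"dy":0,"dz":0,"ax":0,"ay":0,"az":0},{"claw":-1,"dx":1,"dy":0,"dz":0,"ax":0,"ay":0,"az":0},{"claw":-1,"dx":1,"dy":0,"dz":0,"ax":0,"ay":0,"az":0},{"claw":-1,"dx":1,"dy":0,"dz":0,"ax":0,"ay":0,"az":0},{"claw":-1,"dx":1,"dy":0,"dz":0,"ax":0,"ay":0,"az":0},{"claw":-1,"dx":1,"dy":0,"dz":0,"ax":0,"ay":0,"az":0},{"claw":-1,"dx":1,"dy":0,"dz":0,"ax":0,"ay":0,"az":0},{"claw":-1,"dx":1,"dy":0,"dz":0,"ax":0,"ay":0,"az":0}]'
python3 -m crank '[{"claw":-1,"dx":0,"dy":0,"dz":0,"ax":0,"ay":0,"az":-0.98},{"claw":-1,"dx":0,"dy":0,"dz":0,"ax":0,"ay":0,"az":-0.98},{"claw":-1,"dx":0,"dy":0,"dz":0,"ax":0,"ay":0,"az":-0.98},{"claw":-1,"dx":0,"dy":0,"dz":0,"ax":0,"ay":0,"az":-0.98},{"claw":-1,"dx":0,"dy":0,"dz":0,"ax":0,"ay":0,"az":-0.98},{"claw":-1,"dx":0,"dy":0,"dz":0,"ax":0,"ay":0,"az":-0.98},{"claw":-1,"dx":0,"dy":0,"dz":0,"ax":0,"ay":0,"az":-0.98},{"claw":-1,"dx":0,"dy":0,"dz":0,"ax":0,"ay":0,"az":-0.98}]'
python3 -m crank '[{"claw":-1,"dx":0,"dy":0,"dz":0,"ax":0,"ay":0,"az":-0.98},{"claw":-1,"dx":0,"dy":0,"dz":0,"ax":0,"ay":0,"az":-0.98},{"claw":-1,"dx":0,"dy":0,"dz":0,"ax":0,"ay":0,"az":-0.98},{"claw":-1,"dx":0,"dy":0,"dz":0,"ax":0,"ay":0,"az":-0.98},{"claw":-1,"dx":0,"dy":0,"dz":0,"ax":0,"ay":0,"az":-0.98},{"claw":-1,"dx":0,"dy":0,"dz":0,"ax":0,"ay":0,"az":-0.98},{"claw":-1,"dx":0,"dy":0,"dz":0,"ax":0,"ay":0,"az":-0.98},{"claw":-1,"dx":0,"dy":0,"dz":0,"ax":0,"ay":0,"az":-0.98}]'
python3 - <<'E'
from h import *
go((.471,.29,.26),101.6)
t=cv2.imread('pics/t8.png');s=cv2.imread('pics/s8.png')
M=np.zeros((400,800,3),np.uint8);M[:,:400]=cv2.resize(t[150:300,250:480],(400,400));M[:,400:]=cv2.resize(s[170:420,280:480],(400,400));cv2.imwrite('pics/c8.png',M)
E
```

```text
time: 14.48
ee_pos: [0.477, -0.0942, 0.2836]
eef_rot: [0.697, 0.717, 0.002, 0.001]
ft_force: [0.7, 0.5, -0.0]
width: 0.0868
grip_force: 0.0
time: 15.25
ee_pos: [0.4707, 0.1453, 0.2834]
eef_rot: [0.698, 0.716, 0.001, 0.001]
ft_force: [-0.0, -0.5, 0.2]
width: 0.0871
grip_force: 0.0
time: 15.92
ee_pos: [0.4709, 0.1438, 0.2833]
eef_rot: [0.351, 0.936, 0.001, 0.001]
ft_force: [0.2, -0.1, -0.9]
width: 0.0869
grip_force: 0.0
time: 16.58
ee_pos: [0.4709, 0.1438, 0.2833]
eef_rot: [-0.051, 0.999, 0.0, 0.001]
ft_force: [0.2, -0.1, 0.1]
width: 0.0866
grip_force: 0.0
turn [-0.    0.02 -0.95] then shift [-0.98  4.77  0.78] or shift first [-0.5   4.85  0.78] pos [0.4709 0.1438 0.2833] w 0.08663790488170582 f [ 0.2 -0.1  0.1] t 16.58
```

View pics/c8.png

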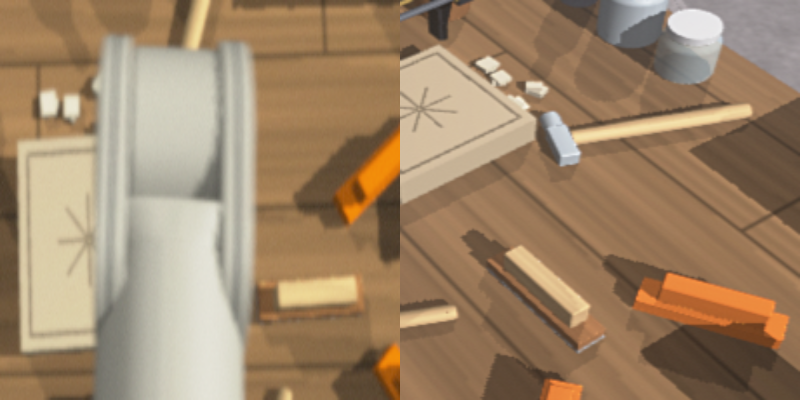

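The scraper stands on its sole at the crop's (545,290). The chips are on the bench, with the nearest to the slab at (515,102). Now moving above the chisel.

```bash
python3 -m crank '[{"claw":-1,"dx":0,"dy":0,"dz":0,"ax":0,"ay":0,"az":-0.95},{"claw":-1,"dx":-0.2,"dy":0.9,"dz":0,"ax":0,"ay":0,"az":0},{"claw":-1,"dx":-0.2,"dy":0.9,"dz":0,"ax":0,"ay":0,"az":0},{"claw":-1,"dx":-0.2,"dy":0.9,"dz":0,"ax":0,"ay":0,"az":0},{"claw":-1,"dx":-0.2,"dy":0.9,"dz":0,"ax":0,"ay":0,"az":0},{"claw":-1,"dx":-0.2,"dy":0.7,"dz":0,"ax":0,"ay":0,"az":0},{"claw":-1,"dx":0,"dy":0.45,"dz":0,"ax":0,"ay":0,"az":0},{"claw":-1,"dx":0,"dy":0,"dz":0,"ax":0,"ay":0,"az":0}]' 50
python3 - <<'E'
from h import *
go((.471,.289,.16),101.6)
c=cam('top');s=cam('side')
for n,c in(('top',c),('side',s)): print(n,'knob expected',proj(c,(.471,.289,.208)))
M=cv2.resize(s['color'][60:240,110:290,::-1],(600,600),interpolation=2);cv2.imwrite('pics/c9.png',M)
ch=cv2.inRange(cv2.cvtColor(s['color'],cv2.COLOR_RGB2HSV),(8,0,150),(40,60,255))[180:245,310:370]
for n,c in(('top',cam('top')),('side',s)):
    g=c['color'][:,:,::-1];cv2.imwrite(f'pics/{n}9.png',g)
E
```

```text
time: 17.25
ee_pos: [0.4711, 0.2927, 0.2827]
eef_rot: [-0.101, 0.995, -0.0, 0.001]
ft_force: [0.5, 1.0, -0.7]
width: 0.0868
grip_force: 0.0
turn [-0.01  0.02 -0.01] then shift [ 0.03 -0.12  4.09] or shift first [ 0.04 -0.12  4.09] pos [0.4711 0.2927 0.2827] w 0.08681098406075824 f [ 0.5  1.  -0.7] t 17.25
top knob expected [156.27526383 262.054015  ]
side knob expected [196.26101596 134.90671944]
```

View pics/c9.png

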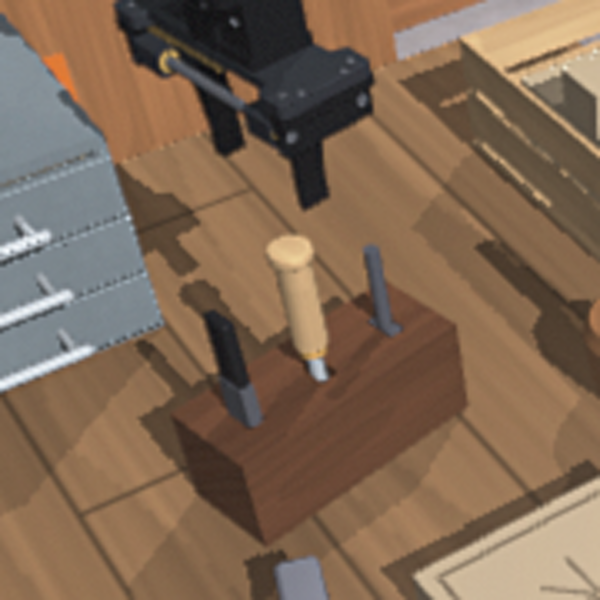

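The open fingers sit above the knob at (290,250) and straddle it across the block, clear of the rasp and punch. Going down and closing.

```bash
python3 -m crank '[{"claw":-1,"dx":0,"dy":-0.12,"dz":0.4,"ax":0,"ay":0,"az":0},{"claw":-1,"dx":0,"dy":0,"dz":0.7,"ax":0,"ay":0,"az":0},{"claw":-1,"dx":0,"dy":0,"dz":0.7,"ax":0,"ay":0,"az":0},{"claw":-1,"dx":0,"dy":0,"dz":0.7,"ax":0,"ay":0,"az":0},{"claw":-1,"dx":0,"dy":0,"dz":0.7,"ax":0,"ay":0,"az":0},{"claw":-1,"dx":0,"dy":0,"dz":0.5,"ax":0,"ay":0,"az":0},{"claw":-1,"dx":0,"dy":0,"dz":0.3,"ax":0,"ay":0,"az":0},{"claw":1,"dx":0,"dy":0,"dz":0,"ax":0,"ay":0,"az":0}]' 50
python3 -m crank '[{"claw":1,"dx":0,"dy":0,"dz":0,"ax":0,"ay":0,"az":0},{"claw":1,"dx":0,"dy":0,"dz":0,"ax":0,"ay":0,"az":0},{"claw":1,"dx":0,"dy":0,"dz":0,"ax":0,"ay":0,"az":0},{"claw":1,"dx":0,"dy":0,"dz":0,"ax":0,"ay":0,"az":0},{"claw":1,"dx":0,"dy":0,"dz":0,"ax":0,"ay":0,"az":0},{"claw":1,"dx":0,"dy":0,"dz":0,"ax":0,"ay":0,"az":0},{"claw":1,"dx":0,"dy":0,"dz":0,"ax":0,"ay":0,"az":0},{"claw":1,"dx":0,"dy":0,"dz":0,"ax":0,"ay":0,"az":0}]'
python3 -m crank '[{"claw":1,"dx":0,"dy":0,"dz":0,"ax":0,"ay":0,"az":0},{"claw":1,"dx":0,"dy":0,"dz":0,"ax":0,"ay":0,"az":0},{"claw":1,"dx":0,"dy":0,"dz":0,"ax":0,"ay":0,"az":0},{"claw":1,"dx":0,"dy":0,"dz":0,"ax":0,"ay":0,"az":0}]'
python3 -c "
from h import *
go((.471,.289,.163),101.6);print(r.read_state()['joint_positions'])"
```

```text
time: 18.07
ee_pos: [0.4722, 0.2851, 0.161]
eef_rot: [-0.098, 0.995, -0.001, -0.0]
ft_force: [0.6, 0.2, 0.2]
width: 0.0848
grip_force: 0.0
time: 18.73
ee_pos: [0.4729, 0.287, 0.163]
eef_rot: [-0.099, 0.995, 0.0, 0.001]
ft_force: [0.3, -0.4, -1.0]
width: 0.0353
grip_force: 0.1
time: 19.07
ee_pos: [0.473, 0.2869, 0.163]
eef_rot: [-0.099, 0.995, 0.0, 0.001]
ft_force: [0.0, -0.7, 1.9]
width: 0.0326
grip_force: 50.0
turn [-0.    0.02 -0.04] then shift [ 0.05  0.08 -0.  ] or shift first [ 0.05  0.08 -0.  ] pos [0.473  0.2869 0.163 ] w 0.03260314277284841 f [ 0.  -0.7  1.9] t 19.07
[-1.22101813  0.25715823  0.68991842  1.77900484 -0.17603995  1.16607778
  1.29163718]
```

Grip is 50 N at 33 mm opening. Drawing straight up, then checking the hang of the chisel by numbers.

```bash
python3 -m crank '[{"claw":1,"dx":0,"dy":0,"dz":-0.15,"ax":0,"ay":0,"az":0},{"claw":1,"dx":0,"dy":0,"dz":-0.3,"ax":0,"ay":0,"az":0},{"claw":1,"dx":0,"dy":0,"dz":-0.4,"ax":0,"ay":0,"az":0},{"claw":1,"dx":0,"dy":0,"dz":-0.5,"ax":0,"ay":0,"az":0},{"claw":1,"dx":0,"dy":0,"dz":-0.5,"ax":0,"ay":0,"az":0},{"claw":1,"dx":0,"dy":0,"dz":-0.5,"ax":0,"ay":0,"az":0},{"claw":1,"dx":0,"dy":0,"dz":-0.5,"ax":0,"ay":0,"az":0},{"claw":1,"dx":0,"dy":0,"dz":-0.5,"ax":0,"ay":0,"az":0}]'
python3 -m crank '[{"claw":1,"dx":0,"dy":0,"dz":-0.5,"ax":0,"ay":0,"az":0},{"claw":1,"dx":0,"dy":0,"dz":-0.3,"ax":0,"ay":0,"az":0},{"claw":1,"dx":0,"dy":0,"dz":0,"ax":0,"ay":0,"az":0},{"claw":1,"dx":0,"dy":0,"dz":0,"ax":0,"ay":0,"az":0}]'
python3 - <<'E'
from h import *
go((.473,.287,.285),101.6)
s=cam('side');t=cam('top')
z=r.read_state()['ee_pos']
g=z+np.array([0,0,.008]);
print('expected edge/collar/top px side',proj(s,g-[0,0,.148]).round(1),proj(s,g-[0,0,.056]).round(1),proj(s,g-[0,0,.02]).round(1))
old=cv2.imread('pics/side9.png')[:,:,::-1].astype(int);d=np.abs(s['color'].astype(int)-old).sum(2)>60
h=cv2.cvtColor(s['color'],cv2.COLOR_RGB2HSV)
u,v=proj(s,g-[0,0,.148]).astype(int)
for y in range(v-75,v+14,6):
    row=np.where(d[y,u-35:u+35])[0]+u-35
    print(y,(row.min(),row.max(),len(row)) if len(row) else None, [h[y,x].tolist() for x in ([int(np.median(row))] if len(row) else [])])
cv2.imwrite('pics/s10.png',s['color'][:,:,::-1])
E
```

```text
time: 19.73
ee_pos: [0.4728, 0.2866, 0.2654]
eef_rot: [-0.099, 0.995, 0.0, 0.001]
ft_force: [0.4, 0.1, -2.3]
width: 0.0327
grip_force: 50.0
time: 20.07
ee_pos: [0.4728, 0.2868, 0.2877]
eef_rot: [-0.099, 0.995, 0.0, 0.001]
ft_force: [0.6, 0.0, -3.0]
width: 0.0327
grip_force: 50.0
turn [ 0.    0.03 -0.04] then shift [-0.01  0.    0.09] or shift first [-0.01  0.    0.09] pos [0.4728 0.2868 0.2877] w 0.0326524765112163 f [ 0.6  0.  -3. ] t 20.07
expected edge/collar/top px side [201.7 154.7] [194.8 124.9] [191.8 112.3]
79 (np.int64(166), np.int64(221), 15) [[13, 51, 45]]
85 (np.int64(166), np.int64(201), 19) [[111, 32, 56]]
91 (np.int64(170), np.int64(222), 22) [[120, 39, 39]]
97 (np.int64(172), np.int64(216), 17) [[15, 48, 53]]
103 (np.int64(174), np.int64(206), 20) [[16, 89, 100]]
109 (np.int64(182), np.int64(206), 22) [[10, 59, 39]]
115 (np.int64(187), np.int64(207), 18) [[15, 87, 109]]
121 (np.int64(188), np.int64(205), 17) [[16, 97, 198]]
127 (np.int64(193), np.int64(198), 6) [[18, 145, 213]]
133 (np.int64(190), np.int64(203), 14) [[106, 21, 186]]
139 (np.int64(167), np.int64(202), 14) [[103, 18, 102]]
145 (np.int64(169), np.int64(204), 14) [[107, 17, 108]]
151 (np.int64(166), np.int64(205), 14) [[105, 19, 108]]
157 (np.int64(181), np.int64(207), 13) [[13, 99, 98]]
163 (np.int64(183), np.int64(207), 16) [[11, 126, 111]]
```

The chisel hangs straight: the brass collar is at row 127 (expected 125), and the edge sits about 5 cm over the block. Carrying it to the slab.

```bash
python3 -c "
from h import *
go((.44,-.011,.30),101.6);go((.44,-.011,.30),0)"
```

```text
turn [-0.01  0.01 -0.04] then shift [ 3.05 -9.5  -0.45] or shift first [ 3.01 -9.51 -0.44] pos [0.4723 0.2866 0.2866] w 0.03211828558416743 f [ 0.2  0.  -2.8] t 20.17
turn [0.00e+00 1.00e-02 1.69e+01] then shift [-9.92 -1.08 -0.45] or shift first [ 3.01 -9.51 -0.44] pos [0.4723 0.2866 0.2866] w 0.03211828558416743 f [ 0.2  0.  -2.8] t 20.17
```

```bash
python3 -m crank '[{"claw":1,"dx":0,"dy":0,"dz":-0.4,"ax":0,"ay":0,"az":0},{"claw":1,"dx":0.1,"dy":-0.4,"dz":0,"ax":0,"ay":0,"az":0},{"claw":1,"dx":0.25,"dy":-0.8,"dz":0,"ax":0,"ay":0,"az":0},{"claw":1,"dx":0.25,"dy":-0.8,"dz":0,"ax":0,"ay":0,"az":0},{"claw":1,"dx":0.25,"dy":-0.8,"dz":0,"ax":0,"ay":0,"az":0},{"claw":1,"dx":0.25,"dy":-0.8,"dz":0,"ax":0,"ay":0,"az":0},{"claw":1,"dx":0.25,"dy":-0.8,"dz":0,"ax":0,"ay":0,"az":0},{"claw":1,"dx":0.25,"dy":-0.8,"dz":0,"ax":0,"ay":0,"az":0}]'
python3 -m crank '[{"claw":1,"dx":0.25,"dy":-0.8,"dz":0,"ax":0,"ay":0,"az":0},{"claw":1,"dx":0.25,"dy":-0.8,"dz":0,"ax":0,"ay":0,"az":0},{"claw":1,"dx":0.25,"dy":-0.8,"dz":0,"ax":0,"ay":0,"az":0},{"claw":1,"dx":0.25,"dy":-0.8,"dz":0,"ax":0,"ay":0,"az":0},{"claw":1,"dx":0.25,"dy":-0.7,"dz":0,"ax":0,"ay":0,"az":0},{"claw":1,"dx":0.2,"dy":-0.4,"dz":0,"ax":0,"ay":0,"az":0},{"claw":1,"dx":0,"dy":0,"dz":0,"ax":0,"ay":0,"az":0.5},{"claw":1,"dx":0,"dy":0,"dz":0,"ax":0,"ay":0,"az":0.7}]'
python3 -m crank '[{"claw":1,"dx":0,"dy":0,"dz":0,"ax":0,"ay":0,"az":0.8},{"claw":1,"dx":0,"dy":0,"dz":0,"ax":0,"ay":0,"az":0.8},{"claw":1,"dx":0,"dy":0,"dz":0,"ax":0,"ay":0,"az":0.8},{"claw":1,"dx":0,"dy":0,"dz":0,"ax":0,"ay":0,"az":0.8},{"claw":1,"dx":0,"dy":0,"dz":0,"ax":0,"ay":0,"az":0.8},{"claw":1,"dx":0,"dy":0,"dz":0,"ax":0,"ay":0,"az":0.8},{"claw":1,"dx":0,"dy":0,"dz":0,"ax":0,"ay":0,"az":0.8},{"claw":1,"dx":0,"dy":0,"dz":0,"ax":0,"ay":0,"az":0.8}]'
python3 -m crank '[{"claw":1,"dx":0,"dy":0,"dz":0,"ax":0,"ay":0,"az":0.8},{"claw":1,"dx":0,"dy":0,"dz":0,"ax":0,"ay":0,"az":0.8},{"claw":1,"dx":0,"dy":0,"dz":0,"ax":0,"ay":0,"az":0.8},{"claw":1,"dx":0,"dy":0,"dz":0,"ax":0,"ay":0,"az":0.8},{"claw":1,"dx":0,"dy":0,"dz":0,"ax":0,"ay":0,"az":0.8},{"claw":1,"dx":0,"dy":0,"dz":0,"ax":0,"ay":0,"az":0.8},{"claw":1,"dx":0,"dy":0,"dz":0,"ax":0,"ay":0,"az":0.8},{"claw":1,"dx":0,"dy":0,"dz":0,"ax":0,"ay":0,"az":0.8}]'
python3 -c "
from h import *
a=np.radians(45);R=np.array([[0,np.cos(a),np.sin(a)],[1,0,0],[0,np.sin(a),-np.cos(a)]])
go((.44,-.011,.251),0);go((.44,-.011,.251),R=R);print(r.read_state()['joint_positions'])"
```

```text
time: 20.83
ee_pos: [0.4561, 0.1221, 0.2993]
eef_rot: [-0.099, 0.995, 0.0, 0.001]
ft_force: [-0.1, -0.1, -2.2]
width: 0.0325
grip_force: 50.0
time: 21.5
ee_pos: [0.4388, -0.0118, 0.2993]
eef_rot: [-0.035, 0.999, 0.001, 0.001]
ft_force: [0.2, 1.0, -2.8]
width: 0.0326
grip_force: 50.0
time: 22.17
ee_pos: [0.4389, -0.0108, 0.2992]
eef_rot: [0.296, 0.955, 0.0, 0.001]
ft_force: [0.0, -0.3, -1.9]
width: 0.0328
grip_force: 50.0
time: 22.83
ee_pos: [0.4389, -0.0108, 0.2992]
eef_rot: [0.594, 0.805, 0.001, 0.001]
ft_force: [-0.3, 0.8, -2.7]
width: 0.0323
grip_force: 50.0
turn [0.02 0.   2.86] then shift [-0.01  0.04  1.61] or shift first [-0.02  0.03  1.61] pos [ 0.4389 -0.0108  0.2992] w 0.03234335601139912 f [-0.3  0.8 -2.7] t 22.83
turn [-7.42 -1.12  2.71] then shift [-0.01 -1.11  1.16] or shift first [-0.02  0.03  1.61] pos [ 0.4389 -0.0108  0.2992] w 0.03234335601139912 f [-0.3  0.8 -2.7] t 22.83
[-0.8387931  -0.20172194  0.66887982  1.84261422  0.12545271  1.45693608
  0.10542462]
```

```bash
python3 -m crank '[{"claw":1,"dx":0,"dy":0,"dz":0,"ax":0,"ay":0,"az":0.8},{"claw":1,"dx":0,"dy":0,"dz":0,"ax":0,"ay":0,"az":0.8},{"claw":1,"dx":0,"dy":0,"dz":0,"ax":0,"ay":0,"az":0.8},{"claw":1,"dx":0,"dy":0,"dz":0,"ax":0,"ay":0,"az":0.46},{"claw":1,"dx":0,"dy":0,"dz":0,"ax":-0.3,"ay":0,"az":0},{"claw":1,"dx":0,"dy":0,"dz":0,"ax":-0.5,"ay":0,"az":0},{"claw":1,"dx":0,"dy":0,"dz":0,"ax":-0.6,"ay":0,"az":0},{"claw":1,"dx":0,"dy":0,"dz":0,"ax":-0.6,"ay":0,"az":0}]'
python3 -m crank '[{"claw":1,"dx":0,"dy":0,"dz":0,"ax":-0.6,"ay":0,"az":0},{"claw":1,"dx":0,"dy":0,"dz":0,"ax":-0.6,"ay":0,"az":0},{"claw":1,"dx":0,"dy":0,"dz":0,"ax":-0.6,"ay":0,"az":0},{"claw":1,"dx":0,"dy":0,"dz":0,"ax":-0.6,"ay":0,"az":0},{"claw":1,"dx":0,"dy":0,"dz":0,"ax":-0.6,"ay":0,"az":0},{"claw":1,"dx":0,"dy":0,"dz":0,"ax":-0.6,"ay":0,"az":0},{"claw":1,"dx":0,"dy":0,"dz":0,"ax":-0.6,"ay":0,"az":0},{"claw":1,"dx":0,"dy":0,"dz":0,"ax":-0.6,"ay":0,"az":0}]'
python3 -c "
from h import *
a=np.radians(45);R=np.array([[0,np.cos(a),np.sin(a)],[1,0,0],[0,np.sin(a),-np.cos(a)]])
go((.44,-.011,.251),R=R);print(r.read_state()['joint_positions'])"
```

```text
time: 23.5
ee_pos: [0.4391, -0.0108, 0.2993]
eef_rot: [0.702, 0.704, 0.076, 0.076]
ft_force: [-0.5, -1.4, -1.7]
width: 0.0324
grip_force: 50.0
time: 24.17
ee_pos: [0.445, -0.0077, 0.3037]
eef_rot: [0.678, 0.686, 0.192, 0.181]
ft_force: [-0.6, 0.8, -2.7]
width: 0.0323
grip_force: 50.0
turn [-2.39 -0.18  0.04] then shift [-0.11 -1.36  1.12] or shift first [-0.13 -1.04  1.43] pos [ 0.445  -0.0077  0.3037] w 0.032298794655526535 f [-0.6  0.8 -2.7] t 24.17
[ 0.07709432 -0.50002291 -0.13159553  2.18269897 -0.06554778  0.92042827
 -0.01941996]
```

Joint 2 is at its end stop with this inward-standing pose, so I'm moving outward and lower first, then tilting on.

```bash
python3 -m crank '[{"claw":1,"dx":-0.05,"dy":0.1,"dz":0.3,"ax":0,"ay":0,"az":0},{"claw":1,"dx":-0.05,"dy":0.1,"dz":0.3,"ax":0,"ay":0,"az":0},{"claw":1,"dx":0,"dy":0.1,"dz":0.3,"ax":0,"ay":0,"az":0},{"claw":1,"dx":0,"dy":0.1,"dz":0.3,"ax":0,"ay":0,"az":0},{"claw":1,"dx":0,"dy":0.1,"dz":0.3,"ax":0,"ay":0,"az":0},{"claw":1,"dx":0,"dy":0,"dz":0,"ax":0,"ay":0,"az":0}]'
python3 -c "
from h import *
a=np.radians(42);R=np.array([[0,np.cos(a),np.sin(a)],[1,0,0],[0,np.sin(a),-np.cos(a)]])
go((.475,-.011,.26),R=R);s=r.read_state();print(s['joint_positions']);A=Ro.from_quat(s['eef_rot']).as_matrix()[:,2];print('edge',s['ee_pos']+.143*A,'tilt',np.degrees(np.arccos(-A[2])))"
```

```text
time: 24.67
ee_pos: [0.4817, -0.0083, 0.2704]
eef_rot: [0.678, 0.687, 0.192, 0.179]
ft_force: [-0.6, 0.6, -2.1]
width: 0.0325
grip_force: 50.0
turn [-1.93 -0.2   0.06] then shift [-0.09 -0.4   0.11] or shift first [-0.09 -0.37  0.18] pos [ 0.4817 -0.0083  0.2704] w 0.032481852027588895 f [-0.6  0.6 -2.1] t 24.67
[ 0.06714378 -0.38340843 -0.12746227  2.18009595 -0.04854269  0.81130405
 -0.02664703]
edge [ 0.55407838 -0.00544283  0.14713404] tilt 30.426748131646836
```

```bash
python3 -m crank '[{"claw":1,"dx":-0.02,"dy":0,"dz":0,"ax":-0.3,"ay":-0.05,"az":0},{"claw":1,"dx":-0.02,"dy":0,"dz":0,"ax":-0.3,"ay":-0.05,"az":0},{"claw":1,"dx":-0.02,"dy":0,"dz":0,"ax":-0.3,"ay":-0.05,"az":0},{"claw":1,"dx":-0.02,"dy":0,"dz":0,"ax":-0.3,"ay":-0.05,"az":0},{"claw":1,"dx":0,"dy":0,"dz":0,"ax":-0.3,"ay":0,"az":0},{"claw":1,"dx":0,"dy":0,"dz":0,"ax":-0.3,"ay":0,"az":0},{"claw":1,"dx":0,"dy":0,"dz":0,"ax":0,"ay":0,"az":0}]'
python3 -c "
from h import *
a=np.radians(42);R=np.array([[0,np.cos(a),np.sin(a)],[1,0,0],[0,np.sin(a),-np.cos(a)]])
go((.465,-.011,.26),R=R);s=r.read_state();print(s['joint_positions']);A=Ro.from_quat(s['eef_rot']).as_matrix()[:,2];print('edge',s['ee_pos']+.143*A,'tilt',np.degrees(np.arccos(-A[2])))"
```

```text
time: 25.25
ee_pos: [0.4831, -0.0115, 0.2705]
eef_rot: [0.66, 0.664, 0.248, 0.25]
ft_force: [-0.6, -1.0, -3.1]
width: 0.0324
grip_force: 50.0
turn [-0.12  0.    0.06] then shift [ 0.02 -0.68 -0.14] or shift first [ 0.02 -0.68 -0.13] pos [ 0.4831 -0.0115  0.2705] w 0.032365895338237735 f [-0.6 -1.  -3.1] t 25.25
[ 0.14134328 -0.49910886 -0.19850137  2.32609477 -0.0877755   0.58738217
 -0.00833883]
edge [ 0.5773827  -0.01152106  0.16304548] tilt 41.263598206645916
```

```bash
python3 -m crank '[{"claw":1,"dx":0,"dy":-0.1,"dz":0.12,"ax":0,"ay":0,"az":0},{"claw":1,"dx":0,"dy":-0.1,"dz":0.12,"ax":0,"ay":0,"az":0},{"claw":1,"dx":0,"dy":-0.1,"dz":0.12,"ax":0,"ay":0,"az":0},{"claw":1,"dx":0,"dy":-0.1,"dz":0.12,"ax":0,"ay":0,"az":0},{"claw":1,"dx":0,"dy":0,"dz":0,"ax":0,"ay":0,"az":0},{"claw":1,"dx":0,"dy":0,"dz":0,"ax":0,"ay":0,"az":0},{"claw":1,"dx":0,"dy":0,"dz":0,"ax":0,"ay":0,"az":0}]'
python3 - <<'E'
from h import *
s=r.read_state();print(s['joint_positions'],np.abs(s['joint_vel']).max());A=Ro.from_quat(s['eef_rot']).as_matrix()[:,2];E=s['ee_pos']+.143*A;print('edge',E,'tilt',np.degrees(np.arccos(-A[2])))
c=cam('side');t=cam('top')
print('edge px side',proj(c,E),'blade top',proj(c,s['ee_pos']+.093*A),'collar',proj(c,s['ee_pos']+.051*A))
# brass collar and bluish-steel pixels, side
h=cv2.cvtColor(c['color'],cv2.COLOR_RGB2HSV)
u,v=proj(c,E).astype(int)
def cen(m,n):
    ys,xs=np.where(m);print(n,len(xs),(xs.mean().round(1),ys.mean().round(1),xs.min(),xs.max(),ys.min(),ys.max()) if len(xs) else '')
w=np.zeros(h.shape[:2],bool);w[v-50:v+20,u-50:u+20]=1
cen((cv2.inRange(h,(95,8,60),(125,110,255))>0)&w,'steel')
cen((cv2.inRange(h,(14,125,150),(28,255,255))>0)&w,'brass')
# chips on bench, both views: pale blobs beyond the far slab edge
for n,k,roi in(('top',t,(255,165,345,202)),('side',c,(300,170,370,245))):
    hh=cv2.cvtColor(k['color'],cv2.COLOR_RGB2HSV);m=cv2.inRange(hh,(10,0,170),(45,50,255));x0,y0,x1,y1=roi
    nn,_,st,ce=cv2.connectedComponentsWithStats(m[y0:y1,x0:x1])
    for a,b in zip(st[1:],ce[1:]):
        if a[4]>8: p=b+[x0,y0];print(n,p.round(1),a[4],onz(k,*p,.015).round(3))
E
```

```text
time: 25.83
ee_pos: [0.4843, -0.0124, 0.2533]
eef_rot: [0.66, 0.663, 0.248, 0.251]
ft_force: [-0.0, -0.3, -1.8]
width: 0.0326
grip_force: 50.0
[ 0.14307707 -0.48120425 -0.20406926  2.3533247  -0.0846905   0.54110127
 -0.01345526] 0.002669512974616306
edge [ 0.57868593 -0.01261934  0.14592526] tilt 41.327617862425
edge px side [301.62522408 204.6834175 ] blade top [288.83567696 198.91929657] collar [277.34262298 193.73949213]
steel 317 (np.float64(285.2), np.float64(189.6), np.int64(251), np.int64(306), np.int64(154), np.int64(208))
brass 16 (np.float64(279.2), np.float64(189.7), np.int64(262), np.int64(283), np.int64(165), np.int64(197))
top [308.2 180.9] 62 [ 0.705 -0.03   0.015]
top [277.6 188.5] 79 [0.686 0.051 0.015]
top [290.5 189.6] 64 [0.682 0.017 0.015]
top [314.5 195.3] 52 [ 0.665 -0.046  0.015]
side [326.6 214.1] 131 [0.682 0.03  0.015]
side [347.6 224.8] 66 [ 0.704 -0.032  0.015]
side [339.3 233.5] 38 [ 0.668 -0.044  0.015]
```

The two views agree on all of it. The chips lie at bench height. The scraper stands free. The chisel's edge is 38 mm from the slab's middle and 96 mm above the stone, tilted 41° and still.

```bash
python3 -c "
from bench import r
print(r.close_job())"
```

```text
the job is handed in; nothing more can be done
None
```

I handed the job in, but no verdict came back: by my measurements the chips are on the bench, the scraper is released on its sole, and the chisel is held still at 41° with its edge about 96 mm above the slab and 38 mm off its middle; I viewed 11 pictures against the limit of 10, and joint 2 touched its -0.5 rad stop (read -0.50002) during the tilt.

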